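Pack the wood slices and the jar into the craft box under its swing-up tray

ROBOT

A 6-joint arm with a two-finger parallel gripper is mounted at the origin on the work surface. World frame = base frame: x ahead of the robot, y to its left, z up, the work surface at z = 0. Lengths are in m, angles in rad, forces in N, time in s.
With the tool pointing down it reaches from about 0.325 to 0.85 m from the base axis. Payload 4.4 kg.
Tool frame: the origin (TCP) lies on the centre line of the jaws, within the pads' length; the fingertips stand 25 mm ahead of it and the grasp point (between the pads) lies 6 mm ahead of it; z points along the fingers, y is the line along which they close (so a half turn about z gives the same grasp; the last joint's range is limited). The gripper opens to 94 mm and grips with 3 to 60 N. Pads are 16 mm wide; open, the fingers measure 119 mm over their backs; the gripper's body (75 mm by 177 mm) begins 78 mm behind the grasp point.
Start: joints at [1.125, 0.207, 1.542, -0, 1.393, -0.15], TCP at [0.167, 0.55, 0.23] pointing down, gripper open.
Joint ranges: [-2.73, 2.73], [-0.86, 2.22], [0.23, 2.46], [-1.11, 4.25], [0.08, 2.63], [-2.82, 2.82]. Speed limits (rad/s): [2.79, 2.79, 3.14, 3.14, 3.14, 3.14].

INTERFACE

Orientations are given as [roll, pitch, yaw] about the fixed x, y, z axes, in that order (R = Rz(yaw) Ry(pitch) Rx(roll)).
In Python, from bench import env gives the robot as it stands. The module is installed in compiled form; this text tells all that it offers.
- The arm moves only by the tool carry_out, never from a script. Its argument "series" is a list of rows, each an object of numbers: "grip": the closure, from 0 (fully open) to 1 (shut); "x", "y", "z": the shift along the world's x, y, z in cm; "wx", "wy", "wz": the turn, a rotation vector about the world's x, y, z in rad. In form: [{"grip": .., "x": .., "y": .., "z": .., "wx": .., "wy": .., "wz": ..}, ...]. A call has 1 to 20 rows; each row is the pose to reach, as a shift and turn from the pose commanded when the call began; what a row does not reach only later rows make up. A row lasts 1/10 s, in which the tool goes at most 50 mm and 8.59 degrees, less where a joint would pass 70% of its speed; a pose out of reach is approached as far as the arm can. A call with a gripper value outside its range is refused whole. The fingers move at their own pace and stop on an object; the grip force is fixed at half the most. Time passes only in rows, so rows that repeat a pose let the fingers close. It gives the time, the measured TCP pose, the force, the opening and the grip force at its end, in the units of the state.
- env.sense(): the state, without advancing time (a new reading comes with each control period).
- env.grab_frame(name): name is "scene" or "top" or "wrist"; returns a dict with "img" (400x640x3 uint8, red, green, blue), "fx", "fy", "cx", "cy" (pixels), "pose" (4x4, takes a point from camera to world coordinates). Camera axes: x right, y up, looking along -z (the intrinsics and any distortion apply to the point x, -y, -z); pixel columns grow to the right and rows downward; lengths in m; the calibration is good to about 2 mm. A picture is of the moment at which its call begins. There is no depth.
- env.hand_in(): hands the job in; it is judged then, once.
The state is a dict: "time_s": time; "joint_positions": joint angles; "joint_vel": joint speeds; "tau": joint torques, N m; "position": TCP position; "ee_rot": TCP orientation; "force": force on the tool from outside, world axes, zero at the start; "moment": the same for the moment, N m; "grip_width": opening from 0.0 (shut) to 1.0 (fully open); "grasp_force": force on a finger pad.
Only numpy, scipy, OpenCV 4.12 (cv2) and the standard library are available. Lean on these libraries where they do the work, as an engineer would, in place of code of your own. Each camera call takes 0.05 s, during which the arm holds its last target. There are 200 camera calls.

TASK

Pack the craft box away: lift its clear top tray by the white handle and swing it all the way back, stack the three wood slices in the wider compartment underneath, centred on each other with the largest flat on the floor, then the medium, then the smallest on top, and stand the little jar upright in the narrower compartment. Then swing the tray back over and press it fully down onto the box. Leave the small wooden fir tree and the pine cone standing on the mat where they are.

Things in the scene. Friction and masses are not known exactly. Their poses are not given: they have to be found in the camera images.
- box: Fixed open plywood box under a clear tray: 166 mm (x) by 221 mm (y), 72 mm high; walls 8 mm, floor 5 mm. Origin: centre of its underside on the table; x to its back (away from robot), y left, z up. A white 5 mm divider along x, 50 mm high, makes a wider compartment (150 x 120 mm, centre x 0, y -42.5 mm) and a narrower one (150 x 80 mm, centre x 0, y +62.5 mm).
- tray (a joint): Tray swing q, rad: 0 = down on the rim, 2.27 = fully over to the back, at its stop. The tray (164 x 219 mm, walls 22 mm high) rides level on stiff parallel arms and stays where left (about 6 N to move). From its place at q = 0 every point shifts along box x by 0.1*(cos 0.35 - cos(0.35+q)) m and up by 0.1*(sin(0.35+q) - sin 0.35) m: 181 mm back, 15 mm up at 2.27.
- tray_handle (a point): Centre of the tray's white bar handle: 10 x 10 mm in section, 120 mm long along box y, on a 10 mm wide upright under each end, free between; its underside is 21 mm above the top of the tray walls. With the tray at 0 it is at box x -50 mm, y 0, z 121 mm.
- slice_large: Largest wood slice with dark bark rim: disc 64 mm in diameter, 18 mm thick, lying flat. Origin: centre of its underside. It and the other five small things lie on a fixed grey craft mat 6 mm thick.
- slice_medium: Medium wood slice with bark rim: disc 48 mm in diameter, 16 mm thick, lying flat on the grey mat. Origin: centre of its underside.
- slice_small: Smallest wood slice with bark rim: disc 34 mm in diameter, 14 mm thick, lying flat on the grey mat. Origin: centre of its underside.
- jar: Small closed glass jar with a metal cap, 32 mm in diameter, 45 mm high, standing on the grey mat. Origin: centre of its underside.
- tree: Small turned wooden fir tree, 55 mm high, 34 mm in diameter, standing on the grey mat; to be left alone. Origin: centre of its underside.
- cone: Dark brown pine cone, 40 mm high, 36 mm in diameter, standing on the grey mat; to be left alone. Origin: centre of its underside.
Things that resemble listed ones, but are neither listed nor needed, are in the scene too. What is shaped like the slice_medium but pink or yellow is not meant.

How it is judged:
On the way, in this order (a step that is already met when the one before it is completed fails the run):
1. the tray is swung back (beyond 1.8 rad) (value of joint tray above 1.8 rad), for 0.2 s.
2. with the tray back, the slices are stacked large, medium, small in the wider compartment and the jar stands in the narrower one, all let go (y of slice_large in the frame of box between -0.08 and 0.02 m and x of slice_large in the frame of box between -0.05 and 0.05 m and z of slice_large in the frame of box between 0.001 and 0.009 m and horizontal distance between slice_medium and slice_large below 0.012 m and horizontal distance between slice_small and slice_medium below 0.012 m and z of slice_medium in the frame of box between 0.019 and 0.027 m and z of slice_small in the frame of box between 0.035 and 0.043 m and angle between each of slice_large, slice_medium, slice_small, jar's own z axis and vertical below 0.15 rad and y of jar in the frame of box between 0.028 and 0.1 m and x of jar in the frame of box between -0.075 and 0.075 m and z of jar in the frame of box between 0.001 and 0.009 m and linear speed of each of slice_large, slice_medium, slice_small, jar below 0.02 m/s and contact force between each of slice_large, slice_medium, slice_small, jar and the fingers below 0.1 N and value of joint tray above 1.2 rad), for 0.2 s.
3. the tray is lowered onto the box (below 0.08 rad) (value of joint tray below 0.08 rad), for 0.2 s.
At the end, for the whole second after the job is handed in: Wider compartment: large slice flat on the floor, medium on it, small on top (each centred within 12 mm, height within 4 mm, tilt under 0.15 rad); jar upright (0.15 rad) on the floor of the narrower one; tray below 0.08 rad; all at rest (y of slice_large in the frame of box between -0.08 and 0.02 m and x of slice_large in the frame of box between -0.05 and 0.05 m and z of slice_large in the frame of box between 0.001 and 0.009 m and horizontal distance between slice_medium and slice_large below 0.012 m and horizontal distance between slice_small and slice_medium below 0.012 m and z of slice_medium in the frame of box between 0.019 and 0.027 m and z of slice_small in the frame of box between 0.035 and 0.043 m and angle between each of slice_large, slice_medium, slice_small, jar's own z axis and vertical below 0.15 rad and y of jar in the frame of box between 0.028 and 0.1 m and x of jar in the frame of box between -0.075 and 0.075 m and z of jar in the frame of box between 0.001 and 0.009 m and linear speed of each of slice_large, slice_medium, slice_small, jar below 0.02 m/s and value of joint tray below 0.08 rad); the robot touches nothing.
It fails at once if the fir tree is knocked over or shoved (tilted over 0.5 rad or moved over 25 mm) (angle between tree's own z axis and vertical above 0.5 rad or distance of tree from where it was at the start of the episode above 0.025 m).
It fails at once if the pine cone is knocked over or shoved (tilted over 0.5 rad or moved over 25 mm) (angle between cone's own z axis and vertical above 0.5 rad or distance of cone from where it was at the start of the episode above 0.025 m).
It also fails if it takes over 139 s, if anything falls off the work surface, if the arm or the gripper's body presses on something with over 40 N, if the wrist force passes 120 N, or if a joint passes its speed limit or range.

## Working session

There is one attempt and no reset: what is moved stays moved. The work goes in short steps, Python scripts to look and compute and a tool call to move; the robot and the scene stay as the last step left them, time stands still between calls to the robot, and variables do not carry over. Pictures are saved under pics/ and viewed, at most 14 in all, crops included, and the job is handed in when it is done.

Besides the shell and the picture viewer there is one more tool, called after "Request:" as name([rows], argument=value, ...), one row to a line, values as JSON. carry_out: Moves the arm, as the interface text tells. Its arguments: {"type":"object","properties":{"series":{"type":"array","items":{"type":"object","properties":{"grip":{"type":"number"},"x":{"type":"number"},"y":{"type":"number"},"z":{"type":"number"},"wx":{"type":"number"},"wy":{"type":"number"},"wz":{"type":"number"}}}}},"required":["series"]}

```bash
mkdir -p pics
cat > h.py <<'E'
import numpy as np, cv2, pickle
from bench import env
def grab(n,tag):
    f=env.grab_frame(n); cv2.imwrite(f'pics/{tag}.png',f['img'][:,:,::-1]); pickle.dump(f,open(f'pics/{tag}.pkl','wb')); return f
def load(tag): return pickle.load(open(f'pics/{tag}.pkl','rb'))
def ray(f,u,v):
    d=np.array([(u-f['cx'])/f['fx'],-(v-f['cy'])/f['fy'],-1.]); P=np.array(f['pose']); d=P[:3,:3]@d
    return P[:3,3],d/np.linalg.norm(d)
def onz(f,u,v,z):
    o,d=ray(f,u,v); return o+d*(z-o[2])/d[2]
def proj(f,p):
    P=np.array(f['pose']); c=P[:3,:3].T@(np.array(p)-P[:3,3]); return np.array([f['cx']+f['fx']*c[0]/-c[2], f['cy']+f['fy']*c[1]/c[2]])
def tri(f,a,g,b):
    o1,d1=ray(f,*a);o2,d2=ray(g,*b)
    s=np.linalg.lstsq(np.c_[d1,-d2],o2-o1,rcond=None)[0]; p,q=o1+s[0]*d1,o2+s[1]*d2
    return (p+q)/2,np.linalg.norm(p-q)
E
python3 - <<'E'
from h import *
for n in ('scene','top'):
    f=grab(n,n+'0'); print(n,f['fx'],f['cx'],f['cy'],np.round(f['pose'],3),[k for k in f])
print(env.sense())
E
```

```text
scene 516.8920457850475 322.0656146519225 208.4957380042236 [[ 0.736 -0.446  0.509  1.119]
 [ 0.677  0.506 -0.535 -0.513]
 [-0.019  0.738  0.674  0.779]
 [ 0.     0.     0.     1.   ]] ['img', 'fx', 'fy', 'cx', 'cy', 'pose']
top 456.8061804957133 322.93954094817934 197.47844256295718 [[-0.015  0.998 -0.066  0.521]
 [-1.    -0.015  0.007  0.012]
 [ 0.006  0.066  0.998  1.256]
 [ 0.     0.     0.     1.   ]] ['img', 'fx', 'fy', 'cx', 'cy', 'pose']
{'time_s': 0.1, 'joint_positions': array([ 1.12551073e+00,  2.07319748e-01,  1.54278450e+00, -5.15215894e-05,
        1.39349065e+00, -1.50484304e-01]), 'joint_vel': array([-0.00036837, -0.0017303 , -0.0025647 ,  0.00124259,  0.00122874,
       -0.00042821]), 'tau': array([ 3.00418978e-04, -3.71859241e+01, -2.82295579e+01,  7.01223523e-02,
        3.10656941e-02, -6.24241693e-05]), 'position': array([0.16679302, 0.54957972, 0.22942802]), 'ee_rot': array([-3.13960543e+00, -2.50048703e-04,  2.84680025e+00]), 'force': array([-0.83502968, -0.65973343,  0.0046345 ]), 'moment': array([0.01398726, 0.01160989, 0.01163132]), 'grasp_force': 0.0, 'grip_width': 0.9990001468730866}
```

View pics/scene0.png

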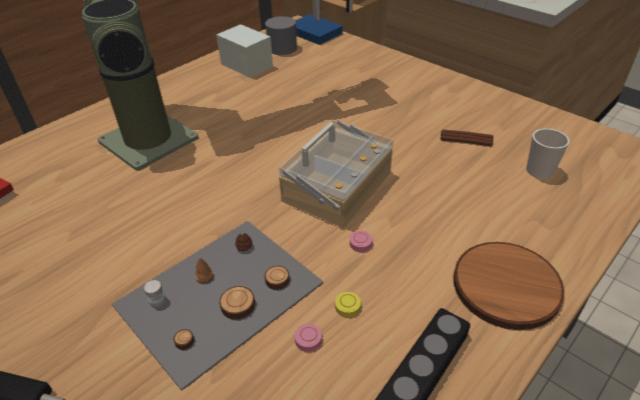

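View pics/top0.png

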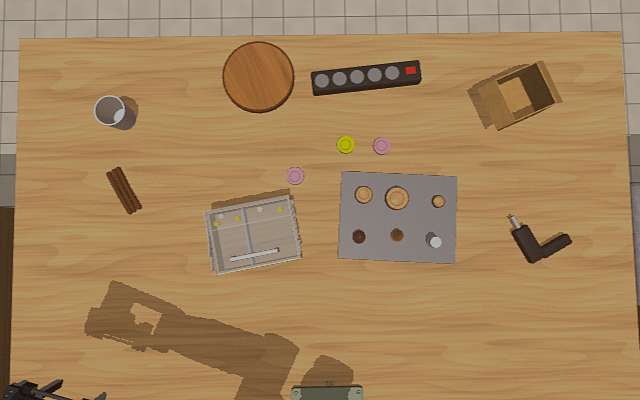

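The top view shows the box at about (253,238) with its handle near (255,257). On the mat are medium (363,194), large (397,198), small (438,201), cone (359,236), tree (397,235) and jar (434,240). In the scene view they are at (277,276), (237,301), (184,338), (244,241), (204,270) and (154,292).

Run:
```python
from h import *
T=load('top0');S=load('scene0')
def blobs(f,poly):
    m=np.zeros(f['img'].shape[:2],np.uint8); cv2.fillPoly(m,[np.array(poly)],255)
    hsv=cv2.cvtColor(f['img'],cv2.COLOR_RGB2HSV).astype(int)
    o=((hsv[...,1]>75)|(hsv[...,2]>150))&(m>0)
    n,l,s,c=cv2.connectedComponentsWithStats(o.astype(np.uint8))
    return [(np.round(c[i],1).tolist(),s[i].tolist()) for i in range(1,n) if s[i][4]>25]
for z in blobs(T,[(345,176),(453,180),(452,259),(342,255)]): print('T',z, np.round(onz(T,*z[0],.02),4))
for z in blobs(S,[(248,230),(314,281),(195,370),(124,303)]): print('S',z,np.round(onz(S,*z[0],.02),4))
# handle in both (white)
for f,n,b in((T,'T',(205,195,302,275)),(S,'S',(280,120,395,220))):
    x0,y0,x1,y1=b; h=cv2.cvtColor(f['img'],cv2.COLOR_RGB2HSV)[y0:y1,x0:x1].astype(int)
    o=((h[...,2]>195)&(h[...,1]<30)).astype(np.uint8)
    k,l,s,c=cv2.connectedComponentsWithStats(o)
    for i in range(1,k):
        if s[i][4]>20:
            p=np.argwhere(l==i)[:,::-1].astype(np.float32); r=cv2.minAreaRect(p); print(n,c[i]+[x0,y0],s[i],np.round(cv2.boxPoints(r)+[x0,y0],1).tolist())
print([np.round(onz(T,u,v,.006),3).tolist() for u,v in((342,171),(457,177),(455,264),(338,258))])
big=np.hstack([cv2.resize(T['img'][185:285,195:310],None,fx=3.4,fy=3.4,interpolation=2),cv2.resize(S['img'][110:225,275:400],(380,340),interpolation=2)])
cv2.imwrite('pics/boxc.png',big[:,:,::-1])
```

```text
T ([363.2, 194.3], [355, 186, 18, 18, 242]) [ 0.6095 -0.106   0.02  ]
T ([396.5, 197.9], [385, 186, 24, 24, 439]) [ 0.5984 -0.1962  0.02  ]
T ([438.0, 201.1], [432, 195, 13, 13, 124]) [ 0.588  -0.3087  0.02  ]
T ([396.6, 234.9], [391, 229, 13, 13, 126]) [ 0.4983 -0.1939  0.02  ]
T ([358.5, 236.6], [353, 230, 12, 14, 125]) [ 0.4953 -0.0909  0.02  ]
T ([435.7, 241.8], [430, 237, 12, 11, 98]) [ 0.4782 -0.299   0.02  ]
S ([243.3, 242.4], [236, 234, 16, 17, 217]) [ 0.4947 -0.0932  0.02  ]
S ([203.1, 272.1], [195, 259, 18, 25, 327]) [ 0.4968 -0.1973  0.02  ]
S ([276.7, 277.0], [265, 266, 24, 24, 461]) [ 0.6121 -0.1111  0.02  ]
S ([153.4, 288.0], [146, 282, 14, 11, 73]) [ 0.4579 -0.2841  0.02  ]
S ([236.9, 302.0], [220, 286, 35, 33, 910]) [ 0.6005 -0.2005  0.02  ]
S ([183.3, 338.7], [174, 329, 20, 21, 309]) [ 0.5915 -0.3131  0.02  ]
[[0.676, -0.05, 0.006], [0.655, -0.367, 0.006], [0.417, -0.353, 0.006], [0.438, -0.035, 0.006]]
```

View pics/boxc.png

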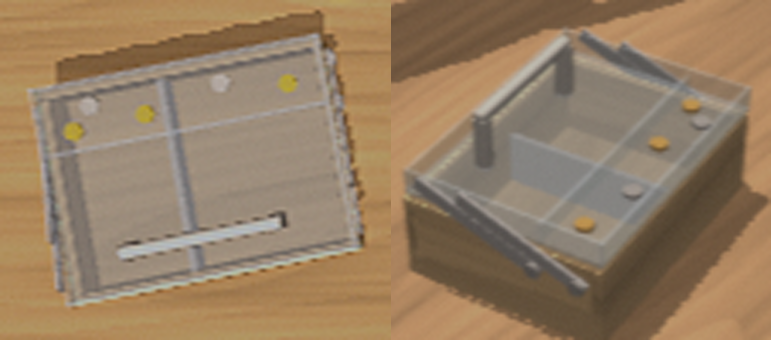

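The crop shows the handle bar in the top view from about (230,259) to (278,250), and in the scene view centred near (318,137). The divider lies left of centre, so the wider compartment is on the right (-y).

Run:
```python
from h import *
T=load('top0');S=load('scene0')
tc=lambda u,v:(195+u/3.4-.35,185+v/3.4-.35); sc=lambda u,v:(275+(u-391)/3.04-.3,110+v/2.957-.3)
print('handle top',tri(T,tc(200,235),S,sc(521,80)))
for a,b in(((119,248),(477,116)),((283,217),(567,40))): print(tri(T,tc(*a),S,sc(*b)))
a=onz(T,*tc(119,248),.126);b=onz(T,*tc(281,217),.126); d=a-b; yaw=np.arctan2(-d[0],d[1]); print(a,b,np.linalg.norm(d),yaw)
# tray wall-top corners z=.095
c=[onz(T,*tc(*p),.095) for p in((30,90),(320,35),(362,245),(70,305))]; print(np.round(c,4), np.mean(c,0)); 
e=c[0]-c[1];g=c[3]-c[2];h=c[0]-c[3];k=c[1]-c[2];print([np.arctan2(-v[0],v[1]) for v in(e,g)],[np.arctan2(v[1],v[0]) for v in (h,k)],[np.linalg.norm(v) for v in(e,g,h,k)])
for n,t,s in(('med',(363.2,194.3),(276.7,277)),('lar',(396.5,197.9),(236.9,302)),('sma',(438,201.1),(183.3,338.7)),('jar',(434,240.5),(154,292)),('tree',(396.6,234.9),(203.1,272.1))): print(n,tri(T,t,S,s))
```

```text
handle top (array([0.45782654, 0.17562912, 0.12324491]), np.float64(0.004349529777089912))
(array([0.42177994, 0.21640574, 0.05984413]), np.float64(0.08075082455978978))
(array([0.49737842, 0.13197103, 0.19490866]), np.float64(0.06281842656664138))
[0.45103133 0.23527592 0.126     ] [0.47149518 0.11824689 0.126     ] 0.11880472563764374 0.17311103734155456
[[0.5673 0.3075 0.095 ]
 [0.6053 0.0908 0.095 ]
 [0.4485 0.0612 0.095 ]
 [0.4078 0.2777 0.095 ]] [0.50722047 0.18430894 0.095     ]
[np.float64(0.17350492403928544), np.float64(0.18613443534222537)] [np.float64(0.1851111028179219), np.float64(0.18649238053558648)] [np.float64(0.2200138232342007), np.float64(0.22021944827763354), np.float64(0.16228890971609808), np.float64(0.15951024175988507)]
med (array([ 0.60919721, -0.10737489,  0.01454723]), np.float64(0.0022053057894778827))
lar (array([ 0.59807459, -0.19780194,  0.01538369]), np.float64(0.0020356701417378817))
sma (array([ 0.58791071, -0.31095459,  0.0140864 ]), np.float64(0.0016544046717735048))
jar (array([ 0.48135681, -0.29211876,  0.03544929]), np.float64(0.003280372420507931))
tree (array([ 0.49726122, -0.19557067,  0.01905063]), np.float64(0.003653247403653291))
```

Request:
carry_out([
  {"x": 14,"y": -18,"z": -1,"wz": -0.55,"grip": 0},
  {"x": 29.1,"y": -37.5,"z": -3,"wz": -1.093,"grip": 0},
  {"x": 29.1,"y": -37.5,"z": -3,"wz": -1.093,"grip": 0},
  {"x": 29.1,"y": -37.5,"z": -3,"wz": -1.093,"grip": 0},
  {"x": 29.1,"y": -37.5,"z": -3,"wz": -1.093,"grip": 0},
  {"x": 29.1,"y": -37.5,"z": -3,"wz": -1.093,"grip": 0},
  {"x": 29.1,"y": -37.5,"z": -3,"wz": -1.093,"grip": 0},
  {"x": 29.1,"y": -37.5,"z": -3,"wz": -1.093,"grip": 0},
  {"x": 29.1,"y": -37.5,"z": -3,"wz": -1.093,"grip": 0},
  {"x": 29.1,"y": -37.5,"z": -3,"wz": -1.093,"grip": 0},
  {"x": 29.1,"y": -37.5,"z": -3,"wz": -1.093,"grip": 0},
  {"x": 29.1,"y": -37.5,"z": -3,"wz": -1.093,"grip": 0},
  {"x": 29.1,"y": -37.5,"z": -3,"wz": -1.093,"grip": 0},
  {"x": 29.1,"y": -37.5,"z": -3,"wz": -1.093,"grip": 0},
])

```text
$.series[0]: bad value
```

Run:
```python
from h import *
f=grab('wrist','w1'); s=env.sense(); print(s['time_s'],s['position'],s['ee_rot'],f['fx'],np.round(f['pose'],3))
c,sn=np.cos(.183),np.sin(.183)
print([proj(f,(.458+ -sn*t,.175+c*t,.126)) for t in(-.06,0,.06)])
```

```text
0.15 [0.16684031 0.54966904 0.22957091] [-3.13985507e+00 -3.00217093e-04  2.84673617e+00] 300.7220970457278 [[ 0.29  -0.931 -0.22   0.102]
 [ 0.957  0.282  0.069  0.57 ]
 [-0.002 -0.231  0.973  0.383]
 [ 0.     0.     0.     1.   ]]
[array([ 42.97608403, 541.8401581 ]), array([ 83.05681011, 525.39815421]), array([124.62844527, 508.34454631])]
```

View pics/w1.png

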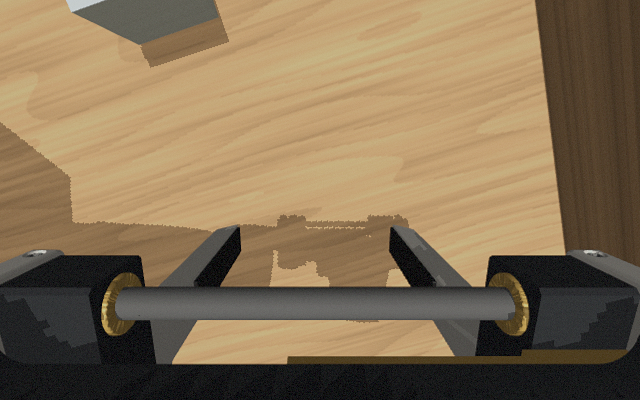

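The move was refused: the rows need every key. The picture, still from the start pose, shows the jaws at (235,240) and (395,240), with the gripper body long in the closing direction.

Request:
carry_out([
  {"x": 14,"y": -18,"z": -1,"wx": 0,"wy": 0,"wz": -0.55,"grip": 0},
  {"x": 29.1,"y": -37.5,"z": -3,"wx": 0,"wy": 0,"wz": -1.093,"grip": 0},
  {"x": 29.1,"y": -37.5,"z": -3,"wx": 0,"wy": 0,"wz": -1.093,"grip": 0},
  {"x": 29.1,"y": -37.5,"z": -3,"wx": 0,"wy": 0,"wz": -1.093,"grip": 0},
  {"x": 29.1,"y": -37.5,"z": -3,"wx": 0,"wy": 0,"wz": -1.093,"grip": 0},
  {"x": 29.1,"y": -37.5,"z": -3,"wx": 0,"wy": 0,"wz": -1.093,"grip": 0},
  {"x": 29.1,"y": -37.5,"z": -3,"wx": 0,"wy": 0,"wz": -1.093,"grip": 0},
  {"x": 29.1,"y": -37.5,"z": -3,"wx": 0,"wy": 0,"wz": -1.093,"grip": 0},
  {"x": 29.1,"y": -37.5,"z": -3,"wx": 0,"wy": 0,"wz": -1.093,"grip": 0},
  {"x": 29.1,"y": -37.5,"z": -3,"wx": 0,"wy": 0,"wz": -1.093,"grip": 0},
  {"x": 29.1,"y": -37.5,"z": -3,"wx": 0,"wy": 0,"wz": -1.093,"grip": 0},
  {"x": 29.1,"y": -37.5,"z": -3,"wx": 0,"wy": 0,"wz": -1.093,"grip": 0},
  {"x": 29.1,"y": -37.5,"z": -3,"wx": 0,"wy": 0,"wz": -1.093,"grip": 0},
])

```text
time_s: 1.45
position: [0.4572, 0.176, 0.2002]
ee_rot: [-3.141, -0.001, 1.755]
force: [-1.4, 0.2, -0.8]
grip_width: 1.002
grasp_force: 0.0
```

Run:
```python
from h import *
f=grab('wrist','w2'); s=env.sense(); print(s['time_s'],s['position'],s['ee_rot'],s['force'],np.round(f['pose'],3))
c,sn=np.cos(.183),np.sin(.183)
print([proj(f,(.458+ -sn*t,.175+c*t,.126)) for t in(-.06,0,.06)])
```

```text
1.5 [0.45719339 0.17623813 0.20036218] [-3.14111544e+00 -3.59321649e-04  1.75557910e+00] [-0.0981182  -0.64610095 -0.44909677] [[ 0.983 -0.179 -0.042  0.444]
 [ 0.183  0.956  0.227  0.242]
 [-0.001 -0.231  0.973  0.354]
 [ 0.     0.     0.     1.   ]]
[array([315.97932265, 288.18696189]), array([316.16448463, 219.31301629]), array([316.37260351, 141.89988304])]
```

View pics/w2.png

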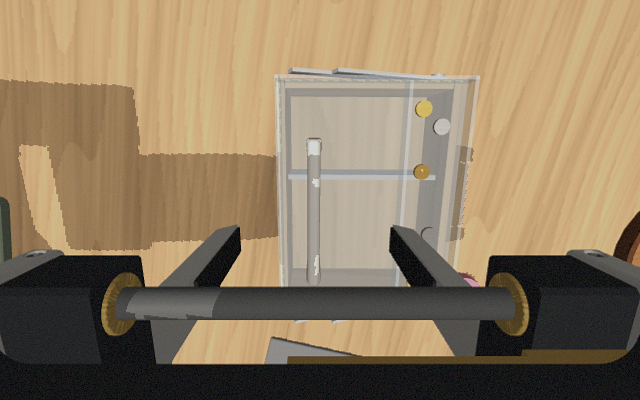

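The handle is vertical at column 314, running from row 140 down behind the bar. That is within 2 mm of the prediction, and the yaw agrees.

Request:
carry_out([
  {"x": 0,"y": -0.1,"z": -4,"wx": 0,"wy": 0,"wz": 0,"grip": 0},
  {"x": 0,"y": -0.1,"z": -6,"wx": 0,"wy": 0,"wz": 0,"grip": 0},
  {"x": 0,"y": -0.1,"z": -7.3,"wx": 0,"wy": 0,"wz": 0,"grip": 0},
  {"x": 0,"y": -0.1,"z": -7.3,"wx": 0,"wy": 0,"wz": 0,"grip": 0.5},
  {"x": 0,"y": -0.1,"z": -7.3,"wx": 0,"wy": 0,"wz": 0,"grip": 1},
  {"x": 0,"y": -0.1,"z": -7.3,"wx": 0,"wy": 0,"wz": 0,"grip": 1},
  {"x": 0,"y": -0.1,"z": -7.3,"wx": 0,"wy": 0,"wz": 0,"grip": 1},
  {"x": 0,"y": -0.1,"z": -7.3,"wx": 0,"wy": 0,"wz": 0,"grip": 1},
  {"x": 0,"y": -0.1,"z": -7.3,"wx": 0,"wy": 0,"wz": 0,"grip": 1},
  {"x": 0,"y": -0.1,"z": -7.3,"wx": 0,"wy": 0,"wz": 0,"grip": 1},
])

```text
time_s: 2.5
position: [0.4582, 0.1741, 0.1277]
ee_rot: [3.141, -0.0, 1.754]
force: [0.0, -0.2, -0.1]
grip_width: 0.443
grasp_force: 0.0
```

Run:
```python
import numpy as np
for q in np.linspace(0,2.27,15)[1:]:
    a=10*(np.cos(.35)-np.cos(.35+q)); z=10*(np.sin(.35+q)-np.sin(.35)); print(round(q,2),round(a*np.cos(.183),2),round(a*np.sin(.183),2),round(z,2))
```

```text
0.16 0.67 0.12 1.47
0.32 1.56 0.29 2.81
0.49 2.65 0.49 3.99
0.65 3.91 0.72 4.98
0.81 5.32 0.98 5.74
0.97 6.82 1.26 6.27
1.14 8.39 1.55 6.53
1.3 9.99 1.85 6.54
1.46 11.56 2.14 6.29
1.62 13.07 2.42 5.78
1.78 14.48 2.68 5.03
1.95 15.76 2.92 4.06
2.11 16.86 3.12 2.89
2.27 17.76 3.29 1.55
```

Request:
carry_out([
  {"x": 0,"y": 0,"z": 0,"wx": 0,"wy": 0,"wz": 0,"grip": 1},
  {"x": 0,"y": 0,"z": 0,"wx": 0,"wy": 0,"wz": 0,"grip": 1},
  {"x": 0,"y": 0,"z": 0,"wx": 0,"wy": 0,"wz": 0,"grip": 1},
  {"x": 0,"y": 0,"z": 0,"wx": 0,"wy": 0,"wz": 0,"grip": 1},
  {"x": 0,"y": 0,"z": 0,"wx": 0,"wy": 0,"wz": 0,"grip": 1},
  {"x": 0,"y": 0,"z": 0,"wx": 0,"wy": 0,"wz": 0,"grip": 1},
  {"x": 0,"y": 0,"z": 0,"wx": 0,"wy": 0,"wz": 0,"grip": 1},
  {"x": 0,"y": 0,"z": 0,"wx": 0,"wy": 0,"wz": 0,"grip": 1},
])

```text
time_s: 3.3
position: [0.4564, 0.1739, 0.127]
ee_rot: [-3.138, 0.0, 1.754]
force: [-5.7, -1.3, 3.0]
grip_width: 0.103
grasp_force: 30.0
```

Gripped, at about 10 mm opening. Now I'll swing it along the arc.

Request:
carry_out([
  {"x": 0.67,"y": 0.12,"z": 1.47,"wx": 0,"wy": 0,"wz": 0,"grip": 1},
  {"x": 1.56,"y": 0.29,"z": 2.81,"wx": 0,"wy": 0,"wz": 0,"grip": 1},
  {"x": 2.65,"y": 0.49,"z": 3.99,"wx": 0,"wy": 0,"wz": 0,"grip": 1},
  {"x": 3.91,"y": 0.72,"z": 4.98,"wx": 0,"wy": 0,"wz": 0,"grip": 1},
  {"x": 5.32,"y": 0.98,"z": 5.74,"wx": 0,"wy": 0,"wz": 0,"grip": 1},
  {"x": 6.82,"y": 1.26,"z": 6.27,"wx": 0,"wy": 0,"wz": 0,"grip": 1},
  {"x": 8.39,"y": 1.55,"z": 6.53,"wx": 0,"wy": 0,"wz": 0,"grip": 1},
  {"x": 9.99,"y": 1.85,"z": 6.54,"wx": 0,"wy": 0,"wz": 0,"grip": 1},
  {"x": 11.56,"y": 2.14,"z": 6.29,"wx": 0,"wy": 0,"wz": 0,"grip": 1},
  {"x": 13.07,"y": 2.42,"z": 5.78,"wx": 0,"wy": 0,"wz": 0,"grip": 1},
  {"x": 14.48,"y": 2.68,"z": 5.03,"wx": 0,"wy": 0,"wz": 0,"grip": 1},
  {"x": 15.76,"y": 2.92,"z": 4.06,"wx": 0,"wy": 0,"wz": 0,"grip": 1},
  {"x": 16.86,"y": 3.12,"z": 2.89,"wx": 0,"wy": 0,"wz": 0,"grip": 1},
  {"x": 17.4,"y": 3.22,"z": 2.1,"wx": 0,"wy": 0,"wz": 0,"grip": 1},
  {"x": 17.4,"y": 3.22,"z": 2.1,"wx": 0,"wy": 0,"wz": 0,"grip": 1},
  {"x": 17.4,"y": 3.22,"z": 2.1,"wx": 0,"wy": 0,"wz": 0,"grip": 1},
])

```text
time_s: 4.9
position: [0.6298, 0.2053, 0.1453]
ee_rot: [-3.135, 0.001, 1.754]
force: [-3.0, -3.7, -10.1]
grip_width: 0.101
grasp_force: 30.0
```

Request:
carry_out([
  {"x": 0,"y": 0,"z": 0,"wx": 0,"wy": 0,"wz": 0,"grip": 0},
  {"x": 0,"y": 0,"z": 0,"wx": 0,"wy": 0,"wz": 0,"grip": 0},
  {"x": 0,"y": 0,"z": 0,"wx": 0,"wy": 0,"wz": 0,"grip": 0},
  {"x": 0,"y": 0,"z": 0,"wx": 0,"wy": 0,"wz": 0,"grip": 0},
  {"x": 0,"y": 0,"z": 4,"wx": 0,"wy": 0,"wz": 0,"grip": 0},
  {"x": 0,"y": 0,"z": 8,"wx": 0,"wy": 0,"wz": 0,"grip": 0},
  {"x": -6,"y": -3,"z": 11,"wx": 0,"wy": 0,"wz": 0,"grip": 0},
  {"x": -13,"y": -8,"z": 14,"wx": 0,"wy": 0,"wz": 0,"grip": 0},
  {"x": -13,"y": -8,"z": 14,"wx": 0,"wy": 0,"wz": 0,"grip": 0},
  {"x": -13,"y": -8,"z": 14,"wx": 0,"wy": 0,"wz": 0,"grip": 0},
  {"x": -13,"y": -8,"z": 14,"wx": 0,"wy": 0,"wz": 0,"grip": 0},
  {"x": -13,"y": -8,"z": 14,"wx": 0,"wy": 0,"wz": 0,"grip": 0},
])

```text
time_s: 6.1
position: [0.5029, 0.1267, 0.2895]
ee_rot: [3.138, -0.0, 1.754]
force: [0.2, -0.2, 0.1]
grip_width: 0.996
grasp_force: 0.0
```

Run:
```python
from h import *
f=grab('wrist','w3'); s=env.sense(); print(s['time_s'],s['position'],s['ee_rot'])
c,sn=np.cos(.183),np.sin(.183)
B=lambda x,y,z:(.507+c*x-sn*y,.184+sn*x+c*y,z)
for p in((-.083,-.1105,.072),(-.083,.1105,.072),(.083,-.1105,.072),(.083,.1105,.072),(-.075,.02,.055),(.075,.02,.055)): print(p,proj(f,B(*p)).round(1))
```

```text
6.15 [0.5029132  0.12680476 0.28876569] [ 3.13998390e+00 -1.69853766e-04  1.75402340e+00]
(-0.083, -0.1105, 0.072) [261.5 227.2]
(-0.083, 0.1105, 0.072) [253.5  39.7]
(0.083, -0.1105, 0.072) [389.8 227.1]
(0.083, 0.1105, 0.072) [401.1  39.9]
(-0.075, 0.02, 0.055) [266.  123.3]
(0.075, 0.02, 0.055) [386.1 123.3]
```

View pics/w3.png

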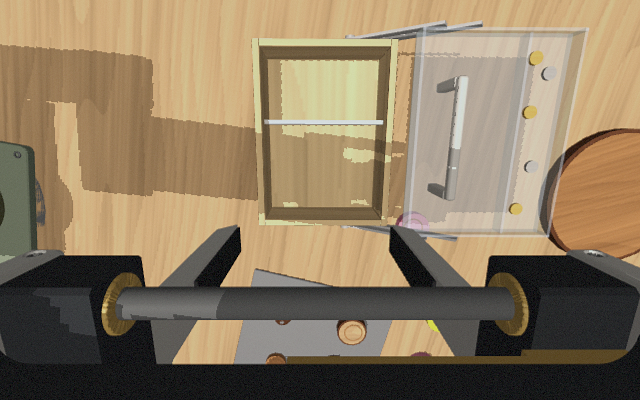

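The picture shows the open box rim at (252,39), (397,39), (389,224) and (260,224), with the divider on row 122. All are within 3 px of the prediction, so I take the box centre as (0.506,0.185) with yaw 0.183, and the tray is back. Now two wrist views of the mat.

Request:
carry_out([
  {"x": 5.2,"y": -38,"z": 0,"wx": 0,"wy": 0,"wz": 0,"grip": 0},
  {"x": 5.2,"y": -38,"z": 0,"wx": 0,"wy": 0,"wz": 0,"grip": 0},
  {"x": 5.2,"y": -38,"z": 0,"wx": 0,"wy": 0,"wz": 0,"grip": 0},
  {"x": 5.2,"y": -38,"z": 0,"wx": 0,"wy": 0,"wz": 0,"grip": 0},
  {"x": 5.2,"y": -38,"z": 0,"wx": 0,"wy": 0,"wz": 0,"grip": 0},
  {"x": 5.2,"y": -38,"z": 0,"wx": 0,"wy": 0,"wz": 0,"grip": 0},
  {"x": 5.2,"y": -38,"z": 0,"wx": 0,"wy": 0,"wz": 0,"grip": 0},
  {"x": 5.2,"y": -38,"z": 0,"wx": 0,"wy": 0,"wz": 0,"grip": 0},
  {"x": 5.2,"y": -38,"z": 0,"wx": 0,"wy": 0,"wz": 0,"grip": 0},
  {"x": 5.2,"y": -38,"z": 0,"wx": 0,"wy": 0,"wz": 0,"grip": 0},
  {"x": 5.2,"y": -38,"z": 0,"wx": 0,"wy": 0,"wz": 0,"grip": 0},
])

```text
time_s: 7.25
position: [0.5545, -0.2523, 0.2876]
ee_rot: [-3.141, -0.002, 1.755]
force: [-0.1, -0.1, -1.0]
grip_width: 1.003
grasp_force: 0.0
```

```bash
python3 -c "
from h import *
grab('wrist','m1');print(env.sense()['position'])"
```

```text
[ 0.55449703 -0.25203451  0.28795592]
```

Request:
carry_out([
  {"x": 0,"y": -10,"z": 0,"wx": 0,"wy": 0,"wz": 0,"grip": 0},
  {"x": 0,"y": -10,"z": 0,"wx": 0,"wy": 0,"wz": 0,"grip": 0},
  {"x": 0,"y": -10,"z": 0,"wx": 0,"wy": 0,"wz": 0,"grip": 0},
  {"x": 0,"y": -10,"z": 0,"wx": 0,"wy": 0,"wz": 0,"grip": 0},
  {"x": 0,"y": -10,"z": 0,"wx": 0,"wy": 0,"wz": 0,"grip": 0},
])

```text
time_s: 7.8
position: [0.5545, -0.3517, 0.2886]
ee_rot: [3.141, -0.001, 1.756]
force: [0.1, -0.6, 0.1]
grip_width: 0.999
grasp_force: 0.0
```

```bash
python3 -c "
from h import *
f=grab('wrist','m2');print(env.sense()['position'])
g=load('m1')
cv2.imwrite('pics/m12.png',np.vstack([g['img'][:260,80:560],f['img'][:290,80:560]])[:,:,::-1])"
```

```text
[ 0.55455772 -0.35160313  0.28877215]
```

View pics/m12.png

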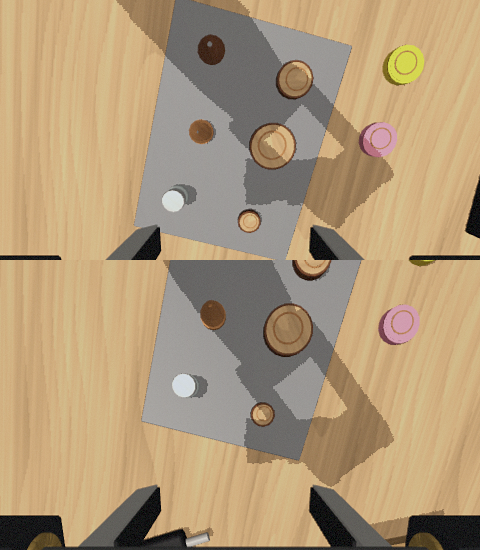

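The two wrist views show, in full-image pixels:

| Object | m1 | m2 |
|---|---|---|
| large | (352,146) | (368,69) |
| medium | (374,79) | not fully seen |
| small | (329,221) | (342,154) |
| jar cap | (253,200) | (263,125) |

```bash
cat > seg.py <<'E'
from h import *
def seg(f,u,v,r,white=False):
    h=cv2.cvtColor(f['img'],cv2.COLOR_RGB2HSV).astype(int)
    o=(h[...,2]>190)&(h[...,1]<40) if white else (h[...,1]>70)
    m=np.zeros(o.shape,np.uint8); cv2.circle(m,(int(u),int(v)),r,1,-1)
    o=(o&(m>0)).astype(np.uint8)
    c=max(cv2.findContours(o,0,1)[0],key=cv2.contourArea); (x,y),a,_=cv2.fitEllipse(cv2.convexHull(c)); return (x,y),a
E
python3 - <<'E'
from seg import *
a,b=load('m1'),load('m2');t=load('top0')
for n,p,q,T,r,w,z in(('L',(352,146),(368,69),(396.5,197.9),32,0,.015),('M',(374,79),None,(363.2,194.3),26,0,.014),('S',(329,221),(342,154),(438,201.1),18,0,.013),('J',(253,200),(263,125),(434,240),16,1,.051)):
    P,s1=seg(a,*p,r,w); Q,s2=seg(b,*q,r,w) if q else (T,0)
    print(n,P,s1,s2,tri(a,P,b if q else t,Q),onz(a,*P,z),onz(b if q else t,*Q,z))
E
```

```text
L (352.2756652832031, 145.68292236328125) (45.6280517578125, 47.01453399658203) (48.069374084472656, 54.042701721191406) (array([ 0.59610006, -0.19689619,  0.01855814]), np.float64(0.0005286755738964241)) [ 0.59682671 -0.19698383  0.015     ] [ 0.59628992 -0.19615819  0.015     ]
M (374.19378662109375, 79.27517700195312) (35.88125228881836, 39.86452102661133) 0 (array([ 0.60884947, -0.10644041,  0.01155251]), np.float64(0.0026407836457004895)) [ 0.60719235 -0.10655665  0.014     ] [ 0.60994605 -0.10658285  0.014     ]
S (328.8162841796875, 220.88755798339844) (22.58258056640625, 22.778215408325195) (23.636083602905273, 23.8945255279541) (array([ 0.58601931, -0.31043137,  0.01478407]), np.float64(0.00012658077465468182)) [ 0.58614079 -0.31094802  0.013     ] [ 0.58626904 -0.3105349   0.013     ]
J (252.41722106933594, 200.69581604003906) (20.213260650634766, 21.609479904174805) (22.051836013793945, 23.291885375976562) (array([ 0.47645177, -0.29137859,  0.04989472]), np.float64(7.991923014343833e-05)) [ 0.47667648 -0.29108057  0.051     ] [ 0.47659465 -0.29136273  0.051     ]
```

Request:
carry_out([
  {"x": 4.2,"y": 15.5,"z": -5,"wx": 0,"wy": 0,"wz": 0,"grip": 0},
  {"x": 4.2,"y": 15.5,"z": -14,"wx": 0,"wy": 0,"wz": 0,"grip": 0},
  {"x": 4.2,"y": 15.5,"z": -14,"wx": 0,"wy": 0,"wz": 0,"grip": 0},
  {"x": 4.2,"y": 15.5,"z": -14,"wx": 0,"wy": 0,"wz": 0,"grip": 0},
  {"x": 4.2,"y": 15.5,"z": -14,"wx": 0,"wy": 0,"wz": 0,"grip": 0},
  {"x": 4.2,"y": 15.5,"z": -18,"wx": 0,"wy": 0,"wz": 0,"grip": 0},
  {"x": 4.2,"y": 15.5,"z": -22,"wx": 0,"wy": 0,"wz": 0,"grip": 0},
  {"x": 4.2,"y": 15.5,"z": -24.5,"wx": 0,"wy": 0,"wz": 0,"grip": 0},
  {"x": 4.2,"y": 15.5,"z": -25.4,"wx": 0,"wy": 0,"wz": 0,"grip": 0},
  {"x": 4.2,"y": 15.5,"z": -25.4,"wx": 0,"wy": 0,"wz": 0,"grip": 0},
  {"x": 4.2,"y": 15.5,"z": -25.4,"wx": 0,"wy": 0,"wz": 0,"grip": 1},
  {"x": 4.2,"y": 15.5,"z": -25.4,"wx": 0,"wy": 0,"wz": 0,"grip": 1},
  {"x": 4.2,"y": 15.5,"z": -25.4,"wx": 0,"wy": 0,"wz": 0,"grip": 1},
  {"x": 4.2,"y": 15.5,"z": -25.4,"wx": 0,"wy": 0,"wz": 0,"grip": 1},
  {"x": 4.2,"y": 15.5,"z": -25.4,"wx": 0,"wy": 0,"wz": 0,"grip": 1},
  {"x": 4.2,"y": 15.5,"z": -25.4,"wx": 0,"wy": 0,"wz": 0,"grip": 1},
  {"x": 4.2,"y": 15.5,"z": -25.4,"wx": 0,"wy": 0,"wz": 0,"grip": 1},
])

```text
time_s: 9.55
position: [0.5968, -0.199, 0.0356]
ee_rot: [3.14, 0.001, 1.754]
force: [-0.3, 0.3, 5.1]
grip_width: 0.672
grasp_force: 30.0
```

Request:
carry_out([
  {"x": 0,"y": 0,"z": 4,"wx": 0,"wy": 0,"wz": 0,"grip": 1},
  {"x": 0,"y": 0,"z": 9,"wx": 0,"wy": 0,"wz": 0,"grip": 1},
  {"x": -1,"y": 4,"z": 13,"wx": 0,"wy": 0,"wz": 0,"grip": 1},
  {"x": -9.3,"y": 34.1,"z": 13,"wx": 0,"wy": 0,"wz": 0,"grip": 1},
  {"x": -9.3,"y": 34.1,"z": 13,"wx": 0,"wy": 0,"wz": 0,"grip": 1},
  {"x": -9.3,"y": 34.1,"z": 13,"wx": 0,"wy": 0,"wz": 0,"grip": 1},
  {"x": -9.3,"y": 34.1,"z": 13,"wx": 0,"wy": 0,"wz": 0,"grip": 1},
  {"x": -9.3,"y": 34.1,"z": 13,"wx": 0,"wy": 0,"wz": 0,"grip": 1},
  {"x": -9.3,"y": 34.1,"z": 13,"wx": 0,"wy": 0,"wz": 0,"grip": 1},
  {"x": -9.3,"y": 34.1,"z": 13,"wx": 0,"wy": 0,"wz": 0,"grip": 1},
  {"x": -9.3,"y": 34.1,"z": 13,"wx": 0,"wy": 0,"wz": 0,"grip": 1},
  {"x": -9.3,"y": 34.1,"z": 13,"wx": 0,"wy": 0,"wz": 0,"grip": 1},
  {"x": -9.3,"y": 34.1,"z": 13,"wx": 0,"wy": 0,"wz": 0,"grip": 1},
])

```text
time_s: 10.85
position: [0.5033, 0.1413, 0.1642]
ee_rot: [-3.141, 0.0, 1.753]
force: [-0.7, -0.6, -1.4]
grip_width: 0.674
grasp_force: 30.0
```

Request:
carry_out([
  {"x": 0,"y": 0,"z": -4,"wx": 0,"wy": 0,"wz": 0,"grip": 1},
  {"x": 0,"y": 0,"z": -8,"wx": 0,"wy": 0,"wz": 0,"grip": 1},
  {"x": 0,"y": 0,"z": -11,"wx": 0,"wy": 0,"wz": 0,"grip": 1},
  {"x": 0,"y": 0,"z": -12.3,"wx": 0,"wy": 0,"wz": 0,"grip": 1},
  {"x": 0,"y": 0,"z": -12.9,"wx": 0,"wy": 0,"wz": 0,"grip": 1},
  {"x": 0,"y": 0,"z": -12.9,"wx": 0,"wy": 0,"wz": 0,"grip": 1},
  {"x": 0,"y": 0,"z": -12.9,"wx": 0,"wy": 0,"wz": 0,"grip": 1},
])

```text
time_s: 11.55
position: [0.5049, 0.1422, 0.0368]
ee_rot: [3.138, 0.0, 1.753]
force: [0.4, -0.1, -0.3]
grip_width: 0.673
grasp_force: 30.0
```

Request:
carry_out([
  {"x": 0,"y": 0,"z": 0,"wx": 0,"wy": 0,"wz": 0,"grip": 0.2},
  {"x": 0,"y": 0,"z": 0,"wx": 0,"wy": 0,"wz": 0,"grip": 0.2},
  {"x": 0,"y": 0,"z": 0,"wx": 0,"wy": 0,"wz": 0,"grip": 0.2},
  {"x": 0,"y": 0,"z": 0,"wx": 0,"wy": 0,"wz": 0,"grip": 0.2},
  {"x": 0,"y": 0,"z": 4,"wx": 0,"wy": 0,"wz": 0,"grip": 0.2},
  {"x": 0,"y": 0,"z": 8,"wx": 0,"wy": 0,"wz": 0,"grip": 0.2},
  {"x": 0,"y": 0,"z": 13,"wx": 0,"wy": 0,"wz": 0,"grip": 0},
  {"x": 0,"y": -4,"z": 17,"wx": 0,"wy": 0,"wz": 0,"grip": 0},
  {"x": 0,"y": -6,"z": 18,"wx": 0,"wy": 0,"wz": 0,"grip": 0},
  {"x": 0,"y": -6,"z": 18,"wx": 0,"wy": 0,"wz": 0,"grip": 0},
  {"x": 0,"y": -6,"z": 18,"wx": 0,"wy": 0,"wz": 0,"grip": 0},
  {"x": 0,"y": -6,"z": 18,"wx": 0,"wy": 0,"wz": 0,"grip": 0},
])

```text
time_s: 12.75
position: [0.502, 0.0831, 0.2139]
ee_rot: [-3.139, -0.001, 1.754]
force: [-0.5, -0.2, -0.3]
grip_width: 0.999
grasp_force: 0.0
```

```bash
python3 -c "
from h import *
f=grab('wrist','b1');print(env.sense()['position'],env.sense()['time_s'])
cv2.imwrite('pics/b1c.png',cv2.resize(f['img'][20:280,180:460],None,fx=2,fy=2)[:,:,::-1])"
```

```text
[0.50190366 0.0832105  0.21373622] 12.8
```

View pics/b1c.png

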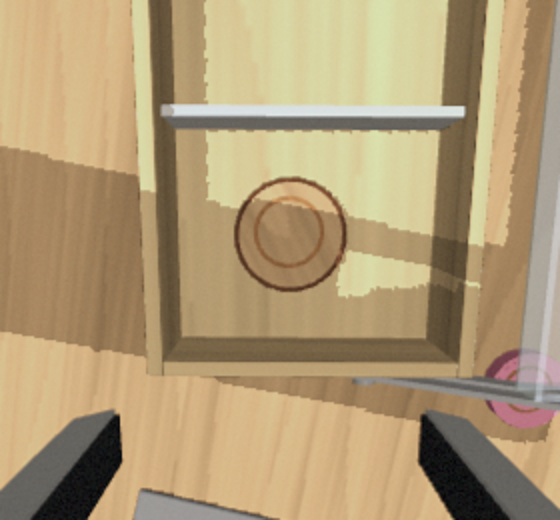

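The large slice lies flat in the wider compartment, centred at about (325,136.5) in the full image.

```bash
python3 -c "
from h import *
f=load('b1');p=onz(f,325,136.5,.023);print(p)
e=[onz(f,180+u/2,20+v/2,.023) for u,v in((234,234),(347,234),(290,177),(290,291))];print(np.linalg.norm(e[0]-e[1]),np.linalg.norm(e[2]-e[3]))
d=p[:2]-[.506,.185];print(d@[.983,.182],d@[-.182,.983])"
```

```text
[0.50124231 0.144543   0.023     ]
0.06328419793823571 0.0624667209808196
-0.012039981212509761 -0.0389033280697123
```

Request:
carry_out([
  {"x": 10.5,"y": -19,"z": -3,"wx": 0,"wy": 0,"wz": 0,"grip": 0},
  {"x": 10.5,"y": -19,"z": -6,"wx": 0,"wy": 0,"wz": 0,"grip": 0},
  {"x": 10.5,"y": -19,"z": -6,"wx": 0,"wy": 0,"wz": 0,"grip": 0},
  {"x": 10.5,"y": -19,"z": -6,"wx": 0,"wy": 0,"wz": 0,"grip": 0},
  {"x": 10.5,"y": -19,"z": -6,"wx": 0,"wy": 0,"wz": 0,"grip": 0},
  {"x": 10.5,"y": -19,"z": -6,"wx": 0,"wy": 0,"wz": 0,"grip": 0},
  {"x": 10.5,"y": -19,"z": -11,"wx": 0,"wy": 0,"wz": 0,"grip": 0},
  {"x": 10.5,"y": -19,"z": -15,"wx": 0,"wy": 0,"wz": 0,"grip": 0},
  {"x": 10.5,"y": -19,"z": -17.3,"wx": 0,"wy": 0,"wz": 0,"grip": 0},
  {"x": 10.5,"y": -19,"z": -18,"wx": 0,"wy": 0,"wz": 0,"grip": 0},
  {"x": 10.5,"y": -19,"z": -18,"wx": 0,"wy": 0,"wz": 0,"grip": 0.3},
  {"x": 10.5,"y": -19,"z": -18,"wx": 0,"wy": 0,"wz": 0,"grip": 1},
  {"x": 10.5,"y": -19,"z": -18,"wx": 0,"wy": 0,"wz": 0,"grip": 1},
  {"x": 10.5,"y": -19,"z": -18,"wx": 0,"wy": 0,"wz": 0,"grip": 1},
  {"x": 10.5,"y": -19,"z": -18,"wx": 0,"wy": 0,"wz": 0,"grip": 1},
  {"x": 10.5,"y": -19,"z": -18,"wx": 0,"wy": 0,"wz": 0,"grip": 1},
  {"x": 10.5,"y": -19,"z": -18,"wx": 0,"wy": 0,"wz": 0,"grip": 1},
  {"x": 10.5,"y": -19,"z": -18,"wx": 0,"wy": 0,"wz": 0,"grip": 1},
  {"x": 10.5,"y": -19,"z": -18,"wx": 0,"wy": 0,"wz": 0,"grip": 1},
  {"x": 10.5,"y": -19,"z": -18,"wx": 0,"wy": 0,"wz": 0,"grip": 1},
])

```text
time_s: 14.8
position: [0.6083, -0.1077, 0.0358]
ee_rot: [3.141, 0.0, 1.754]
force: [0.1, -0.5, 3.1]
grip_width: 0.501
grasp_force: 30.0
```

Request:
carry_out([
  {"x": 0,"y": 0,"z": 4,"wx": 0,"wy": 0,"wz": 0,"grip": 1},
  {"x": 0,"y": 0,"z": 9,"wx": 0,"wy": 0,"wz": 0,"grip": 1},
  {"x": -1,"y": 3,"z": 13,"wx": 0,"wy": 0,"wz": 0,"grip": 1},
  {"x": -10.5,"y": 25.1,"z": 13,"wx": 0,"wy": 0,"wz": 0,"grip": 1},
  {"x": -10.5,"y": 25.1,"z": 13,"wx": 0,"wy": 0,"wz": 0,"grip": 1},
  {"x": -10.5,"y": 25.1,"z": 13,"wx": 0,"wy": 0,"wz": 0,"grip": 1},
  {"x": -10.5,"y": 25.1,"z": 13,"wx": 0,"wy": 0,"wz": 0,"grip": 1},
  {"x": -10.5,"y": 25.1,"z": 13,"wx": 0,"wy": 0,"wz": 0,"grip": 1},
  {"x": -10.5,"y": 25.1,"z": 13,"wx": 0,"wy": 0,"wz": 0,"grip": 1},
  {"x": -10.5,"y": 25.1,"z": 13,"wx": 0,"wy": 0,"wz": 0,"grip": 1},
  {"x": -10.5,"y": 25.1,"z": 9,"wx": 0,"wy": 0,"wz": 0,"grip": 1},
  {"x": -10.5,"y": 25.1,"z": 5,"wx": 0,"wy": 0,"wz": 0,"grip": 1},
  {"x": -10.5,"y": 25.1,"z": 2.5,"wx": 0,"wy": 0,"wz": 0,"grip": 1},
  {"x": -10.5,"y": 25.1,"z": 1.8,"wx": 0,"wy": 0,"wz": 0,"grip": 1},
  {"x": -10.5,"y": 25.1,"z": 1.8,"wx": 0,"wy": 0,"wz": 0,"grip": 1},
  {"x": -10.5,"y": 25.1,"z": 1.8,"wx": 0,"wy": 0,"wz": 0,"grip": 1},
])

```text
time_s: 16.4
position: [0.5043, 0.1423, 0.0539]
ee_rot: [3.14, 0.0, 1.752]
force: [0.4, 0.1, -0.5]
grip_width: 0.508
grasp_force: 30.0
```

Request:
carry_out([
  {"x": 0,"y": 0,"z": 0,"wx": 0,"wy": 0,"wz": 0,"grip": 0.3},
  {"x": 0,"y": 0,"z": 0,"wx": 0,"wy": 0,"wz": 0,"grip": 0.3},
  {"x": 0,"y": 0,"z": 0,"wx": 0,"wy": 0,"wz": 0,"grip": 0.3},
  {"x": 0,"y": 0,"z": 0,"wx": 0,"wy": 0,"wz": 0,"grip": 0.3},
  {"x": 0,"y": 0,"z": 4,"wx": 0,"wy": 0,"wz": 0,"grip": 0.2},
  {"x": 0,"y": 0,"z": 8,"wx": 0,"wy": 0,"wz": 0,"grip": 0.2},
  {"x": 0,"y": 0,"z": 12,"wx": 0,"wy": 0,"wz": 0,"grip": 0},
  {"x": 0,"y": -4,"z": 15,"wx": 0,"wy": 0,"wz": 0,"grip": 0},
  {"x": 0,"y": -6,"z": 16,"wx": 0,"wy": 0,"wz": 0,"grip": 0},
  {"x": 0,"y": -6,"z": 16,"wx": 0,"wy": 0,"wz": 0,"grip": 0},
  {"x": 0,"y": -6,"z": 16,"wx": 0,"wy": 0,"wz": 0,"grip": 0},
  {"x": 0,"y": -6,"z": 16,"wx": 0,"wy": 0,"wz": 0,"grip": 0},
])

```text
time_s: 17.6
position: [0.5021, 0.0841, 0.2121]
ee_rot: [-3.139, -0.001, 1.754]
force: [0.2, -1.0, -0.4]
grip_width: 1.0
grasp_force: 0.0
```

```bash
python3 -c "
from h import *
f=grab('wrist','b2');print(env.sense()['position'],env.sense()['time_s'])
cv2.imwrite('pics/b2c.png',cv2.resize(f['img'][20:280,180:460],None,fx=2,fy=2)[:,:,::-1])"
```

```text
[0.50207765 0.0842261  0.21197821] 17.65
```

View pics/b2c.png

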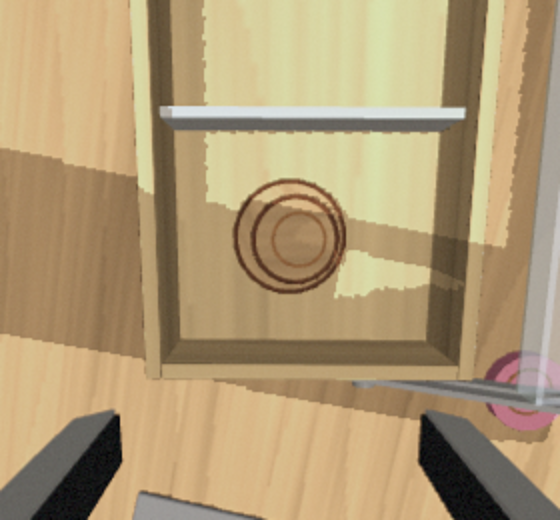

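The medium slice lies on the large one. In the crop, large is centred at (290,236) and medium at (299,239).

```bash
python3 -c "
from h import *
f=load('b2');g=lambda u,v,z:onz(f,180+u/2,20+v/2,z)
a=g(290,236,.023);b=g(299,239,.039);print(a,b,b[:2]-a[:2])
"
```

```text
[0.50170565 0.14400108 0.023     ] [0.5061466  0.14362931 0.039     ] [ 0.00444095 -0.00037177]
```

Request:
carry_out([
  {"x": 8.4,"y": -39.5,"z": -3,"wx": 0,"wy": 0,"wz": 0,"grip": 0},
  {"x": 8.4,"y": -39.5,"z": -6,"wx": 0,"wy": 0,"wz": 0,"grip": 0},
  {"x": 8.4,"y": -39.5,"z": -6,"wx": 0,"wy": 0,"wz": 0,"grip": 0},
  {"x": 8.4,"y": -39.5,"z": -6,"wx": 0,"wy": 0,"wz": 0,"grip": 0},
  {"x": 8.4,"y": -39.5,"z": -6,"wx": 0,"wy": 0,"wz": 0,"grip": 0},
  {"x": 8.4,"y": -39.5,"z": -6,"wx": 0,"wy": 0,"wz": 0,"grip": 0},
  {"x": 8.4,"y": -39.5,"z": -6,"wx": 0,"wy": 0,"wz": 0,"grip": 0},
  {"x": 8.4,"y": -39.5,"z": -6,"wx": 0,"wy": 0,"wz": 0,"grip": 0},
  {"x": 8.4,"y": -39.5,"z": -6,"wx": 0,"wy": 0,"wz": 0,"grip": 0},
  {"x": 8.4,"y": -39.5,"z": -6,"wx": 0,"wy": 0,"wz": 0,"grip": 0},
  {"x": 8.4,"y": -39.5,"z": -10.5,"wx": 0,"wy": 0,"wz": 0,"grip": 0},
  {"x": 8.4,"y": -39.5,"z": -15,"wx": 0,"wy": 0,"wz": 0,"grip": 0},
  {"x": 8.4,"y": -39.5,"z": -17.3,"wx": 0,"wy": 0,"wz": 0,"grip": 0},
  {"x": 8.4,"y": -39.5,"z": -17.9,"wx": 0,"wy": 0,"wz": 0,"grip": 0},
  {"x": 8.4,"y": -39.5,"z": -17.9,"wx": 0,"wy": 0,"wz": 0,"grip": 0},
])

```text
time_s: 19.15
position: [0.5863, -0.3082, 0.0336]
ee_rot: [-3.139, -0.003, 1.756]
force: [0.0, 1.2, -0.4]
grip_width: 0.999
grasp_force: 0.0
```

Request:
carry_out([
  {"x": 0,"y": 0,"z": 0,"wx": 0,"wy": 0,"wz": 0,"grip": 1},
  {"x": 0,"y": 0,"z": 0,"wx": 0,"wy": 0,"wz": 0,"grip": 1},
  {"x": 0,"y": 0,"z": 0,"wx": 0,"wy": 0,"wz": 0,"grip": 1},
  {"x": 0,"y": 0,"z": 0,"wx": 0,"wy": 0,"wz": 0,"grip": 1},
  {"x": 0,"y": 0,"z": 0,"wx": 0,"wy": 0,"wz": 0,"grip": 1},
  {"x": 0,"y": 0,"z": 0,"wx": 0,"wy": 0,"wz": 0,"grip": 1},
  {"x": 0,"y": 0,"z": 0,"wx": 0,"wy": 0,"wz": 0,"grip": 1},
  {"x": 0,"y": 0,"z": 0,"wx": 0,"wy": 0,"wz": 0,"grip": 1},
  {"x": 0,"y": 0,"z": 0,"wx": 0,"wy": 0,"wz": 0,"grip": 1},
  {"x": 0,"y": 0,"z": 0,"wx": 0,"wy": 0,"wz": 0,"grip": 1},
  {"x": 0,"y": 0,"z": 0,"wx": 0,"wy": 0,"wz": 0,"grip": 1},
  {"x": 0,"y": 0,"z": 0,"wx": 0,"wy": 0,"wz": 0,"grip": 1},
])

```text
time_s: 20.35
position: [0.587, -0.3116, 0.0344]
ee_rot: [-3.141, -0.0, 1.754]
force: [0.4, 0.1, 0.1]
grip_width: 0.35
grasp_force: 30.0
```

Request:
carry_out([
  {"x": 0,"y": 0,"z": 4,"wx": 0,"wy": 0,"wz": 0,"grip": 1},
  {"x": 0,"y": 0,"z": 9,"wx": 0,"wy": 0,"wz": 0,"grip": 1},
  {"x": -1,"y": 4,"z": 13,"wx": 0,"wy": 0,"wz": 0,"grip": 1},
  {"x": -8.2,"y": 45.4,"z": 14,"wx": 0,"wy": 0,"wz": 0,"grip": 1},
  {"x": -8.2,"y": 45.4,"z": 14,"wx": 0,"wy": 0,"wz": 0,"grip": 1},
  {"x": -8.2,"y": 45.4,"z": 14,"wx": 0,"wy": 0,"wz": 0,"grip": 1},
  {"x": -8.2,"y": 45.4,"z": 14,"wx": 0,"wy": 0,"wz": 0,"grip": 1},
  {"x": -8.2,"y": 45.4,"z": 14,"wx": 0,"wy": 0,"wz": 0,"grip": 1},
  {"x": -8.2,"y": 45.4,"z": 14,"wx": 0,"wy": 0,"wz": 0,"grip": 1},
  {"x": -8.2,"y": 45.4,"z": 14,"wx": 0,"wy": 0,"wz": 0,"grip": 1},
  {"x": -8.2,"y": 45.4,"z": 14,"wx": 0,"wy": 0,"wz": 0,"grip": 1},
  {"x": -8.2,"y": 45.4,"z": 14,"wx": 0,"wy": 0,"wz": 0,"grip": 1},
  {"x": -8.2,"y": 45.4,"z": 14,"wx": 0,"wy": 0,"wz": 0,"grip": 1},
  {"x": -8.2,"y": 45.4,"z": 14,"wx": 0,"wy": 0,"wz": 0,"grip": 1},
  {"x": -8.2,"y": 45.4,"z": 10,"wx": 0,"wy": 0,"wz": 0,"grip": 1},
  {"x": -8.2,"y": 45.4,"z": 6,"wx": 0,"wy": 0,"wz": 0,"grip": 1},
  {"x": -8.2,"y": 45.4,"z": 4,"wx": 0,"wy": 0,"wz": 0,"grip": 1},
  {"x": -8.2,"y": 45.4,"z": 3.4,"wx": 0,"wy": 0,"wz": 0,"grip": 1},
  {"x": -8.2,"y": 45.4,"z": 3.4,"wx": 0,"wy": 0,"wz": 0,"grip": 1},
  {"x": -8.2,"y": 45.4,"z": 3.4,"wx": 0,"wy": 0,"wz": 0,"grip": 1},
])

```text
time_s: 22.35
position: [0.5062, 0.1412, 0.069]
ee_rot: [3.14, 0.0, 1.752]
force: [-1.2, -0.9, 0.5]
grip_width: 0.349
grasp_force: 29.9
```

Request:
carry_out([
  {"x": 0,"y": 0,"z": 0,"wx": 0,"wy": 0,"wz": 0,"grip": 0.5},
  {"x": 0,"y": 0,"z": 0,"wx": 0,"wy": 0,"wz": 0,"grip": 0.5},
  {"x": 0,"y": 0,"z": 0,"wx": 0,"wy": 0,"wz": 0,"grip": 0.5},
  {"x": 0,"y": 0,"z": 0,"wx": 0,"wy": 0,"wz": 0,"grip": 0.5},
  {"x": 0,"y": 0,"z": 4,"wx": 0,"wy": 0,"wz": 0,"grip": 0.3},
  {"x": 0,"y": 0,"z": 8,"wx": 0,"wy": 0,"wz": 0,"grip": 0.2},
  {"x": 0,"y": 0,"z": 12,"wx": 0,"wy": 0,"wz": 0,"grip": 0},
  {"x": 0,"y": -4,"z": 14,"wx": 0,"wy": 0,"wz": 0,"grip": 0},
  {"x": 0,"y": -6,"z": 14.5,"wx": 0,"wy": 0,"wz": 0,"grip": 0},
  {"x": 0,"y": -6,"z": 14.5,"wx": 0,"wy": 0,"wz": 0,"grip": 0},
  {"x": 0,"y": -6,"z": 14.5,"wx": 0,"wy": 0,"wz": 0,"grip": 0},
  {"x": 0,"y": -6,"z": 14.5,"wx": 0,"wy": 0,"wz": 0,"grip": 0},
])

```text
time_s: 23.55
position: [0.5044, 0.0832, 0.2125]
ee_rot: [-3.14, -0.001, 1.754]
force: [0.2, 0.1, 0.4]
grip_width: 0.997
grasp_force: 0.0
```

```bash
python3 -c "
from h import *
f=grab('wrist','b3');print(env.sense()['position'],env.sense()['time_s'])
cv2.imwrite('pics/b3c.png',cv2.resize(f['img'][20:280,180:460],None,fx=2,fy=2)[:,:,::-1])"
```

```text
[0.50438316 0.0832358  0.21242313] 23.6
```

View pics/b3c.png

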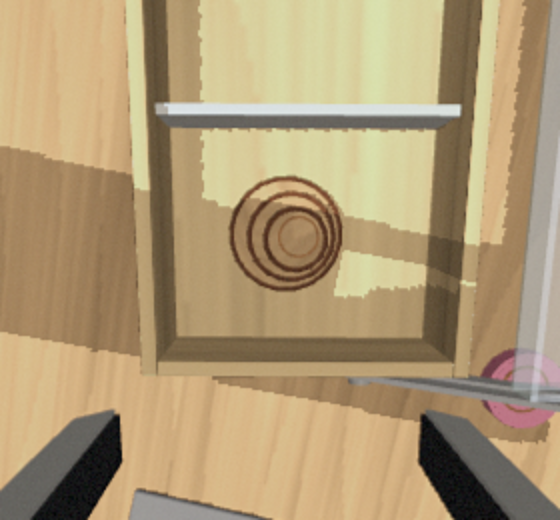

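The small slice is centred on the stack: small at (297,239), medium at (292,237), large at (286,233) in the crop. Now the jar.

Request:
carry_out([
  {"x": -2.8,"y": -37.5,"z": -2,"wx": 0,"wy": 0,"wz": 0,"grip": 0},
  {"x": -2.8,"y": -37.5,"z": -4,"wx": 0,"wy": 0,"wz": 0,"grip": 0},
  {"x": -2.8,"y": -37.5,"z": -4,"wx": 0,"wy": 0,"wz": 0,"grip": 0},
  {"x": -2.8,"y": -37.5,"z": -4,"wx": 0,"wy": 0,"wz": 0,"grip": 0},
  {"x": -2.8,"y": -37.5,"z": -4,"wx": 0,"wy": 0,"wz": 0,"grip": 0},
  {"x": -2.8,"y": -37.5,"z": -4,"wx": 0,"wy": 0,"wz": 0,"grip": 0},
  {"x": -2.8,"y": -37.5,"z": -4,"wx": 0,"wy": 0,"wz": 0,"grip": 0},
  {"x": -2.8,"y": -37.5,"z": -4,"wx": 0,"wy": 0,"wz": 0,"grip": 0},
  {"x": -2.8,"y": -37.5,"z": -4,"wx": 0,"wy": 0,"wz": 0,"grip": 0},
  {"x": -2.8,"y": -37.5,"z": -4,"wx": 0,"wy": 0,"wz": 0,"grip": 0},
  {"x": -2.8,"y": -37.5,"z": -8,"wx": 0,"wy": 0,"wz": 0,"grip": 0},
  {"x": -2.8,"y": -37.5,"z": -12,"wx": 0,"wy": 0,"wz": 0,"grip": 0},
  {"x": -2.8,"y": -37.5,"z": -15.5,"wx": 0,"wy": 0,"wz": 0,"grip": 0},
  {"x": -2.8,"y": -37.5,"z": -17.4,"wx": 0,"wy": 0,"wz": 0,"grip": 0},
  {"x": -2.8,"y": -37.5,"z": -17.4,"wx": 0,"wy": 0,"wz": 0,"grip": 0},
  {"x": -2.8,"y": -37.5,"z": -17.4,"wx": 0,"wy": 0,"wz": 0,"grip": 0.5},
  {"x": -2.8,"y": -37.5,"z": -17.4,"wx": 0,"wy": 0,"wz": 0,"grip": 0.5},
  {"x": -2.8,"y": -37.5,"z": -17.4,"wx": 0,"wy": 0,"wz": 0,"grip": 0.5},
])

```text
time_s: 25.4
position: [0.4785, -0.2932, 0.0414]
ee_rot: [3.139, 0.003, 1.754]
force: [0.0, 0.5, -0.2]
grip_width: 0.783
grasp_force: 0.0
```

Request:
carry_out([
  {"x": 0,"y": 0,"z": 0,"wx": 0,"wy": 0,"wz": 0,"grip": 1},
  {"x": 0,"y": 0,"z": 0,"wx": 0,"wy": 0,"wz": 0,"grip": 1},
  {"x": 0,"y": 0,"z": 0,"wx": 0,"wy": 0,"wz": 0,"grip": 1},
  {"x": 0,"y": 0,"z": 0,"wx": 0,"wy": 0,"wz": 0,"grip": 1},
  {"x": 0,"y": 0,"z": 0,"wx": 0,"wy": 0,"wz": 0,"grip": 1},
  {"x": 0,"y": 0,"z": 0,"wx": 0,"wy": 0,"wz": 0,"grip": 1},
  {"x": 0,"y": 0,"z": 0,"wx": 0,"wy": 0,"wz": 0,"grip": 1},
  {"x": 0,"y": 0,"z": 0,"wx": 0,"wy": 0,"wz": 0,"grip": 1},
  {"x": 0,"y": 0,"z": 0,"wx": 0,"wy": 0,"wz": 0,"grip": 1},
])

```text
time_s: 26.3
position: [0.4771, -0.2926, 0.0394]
ee_rot: [-3.142, 0.0, 1.754]
force: [-0.8, -0.2, 1.0]
grip_width: 0.319
grasp_force: 30.0
```

Request:
carry_out([
  {"x": 0,"y": 0,"z": 5,"wx": 0,"wy": 0,"wz": 0,"grip": 1},
  {"x": 0,"y": 0,"z": 10,"wx": 0,"wy": 0,"wz": 0,"grip": 1},
  {"x": 0,"y": 3,"z": 14,"wx": 0,"wy": 0,"wz": 0,"grip": 1},
  {"x": 0.8,"y": 53.7,"z": 15,"wx": 0,"wy": 0,"wz": 0,"grip": 1},
  {"x": 0.8,"y": 53.7,"z": 15,"wx": 0,"wy": 0,"wz": 0,"grip": 1},
  {"x": 0.8,"y": 53.7,"z": 15,"wx": 0,"wy": 0,"wz": 0,"grip": 1},
  {"x": 0.8,"y": 53.7,"z": 15,"wx": 0,"wy": 0,"wz": 0,"grip": 1},
  {"x": 0.8,"y": 53.7,"z": 15,"wx": 0,"wy": 0,"wz": 0,"grip": 1},
  {"x": 0.8,"y": 53.7,"z": 15,"wx": 0,"wy": 0,"wz": 0,"grip": 1},
  {"x": 0.8,"y": 53.7,"z": 15,"wx": 0,"wy": 0,"wz": 0,"grip": 1},
  {"x": 0.8,"y": 53.7,"z": 15,"wx": 0,"wy": 0,"wz": 0,"grip": 1},
  {"x": 0.8,"y": 53.7,"z": 15,"wx": 0,"wy": 0,"wz": 0,"grip": 1},
  {"x": 0.8,"y": 53.7,"z": 15,"wx": 0,"wy": 0,"wz": 0,"grip": 1},
  {"x": 0.8,"y": 53.7,"z": 15,"wx": 0,"wy": 0,"wz": 0,"grip": 1},
  {"x": 0.8,"y": 53.7,"z": 15,"wx": 0,"wy": 0,"wz": 0,"grip": 1},
  {"x": 0.8,"y": 53.7,"z": 15,"wx": 0,"wy": 0,"wz": 0,"grip": 1},
  {"x": 0.8,"y": 53.7,"z": 15,"wx": 0,"wy": 0,"wz": 0,"grip": 1},
])

```text
time_s: 28.0
position: [0.4851, 0.2427, 0.1892]
ee_rot: [-3.141, 0.001, 1.752]
force: [0.2, 0.4, -0.4]
grip_width: 0.321
grasp_force: 30.0
```

Request:
carry_out([
  {"x": 0,"y": 0,"z": -4,"wx": 0,"wy": 0,"wz": 0,"grip": 1},
  {"x": 0,"y": 0,"z": -8,"wx": 0,"wy": 0,"wz": 0,"grip": 1},
  {"x": 0,"y": 0,"z": -12,"wx": 0,"wy": 0,"wz": 0,"grip": 1},
  {"x": 0,"y": 0,"z": -14.4,"wx": 0,"wy": 0,"wz": 0,"grip": 1},
  {"x": 0,"y": 0,"z": -15.05,"wx": 0,"wy": 0,"wz": 0,"grip": 1},
  {"x": 0,"y": 0,"z": -15.05,"wx": 0,"wy": 0,"wz": 0,"grip": 1},
  {"x": 0,"y": 0,"z": -15.05,"wx": 0,"wy": 0,"wz": 0,"grip": 1},
])

```text
time_s: 28.7
position: [0.486, 0.2434, 0.0396]
ee_rot: [3.14, -0.0, 1.752]
force: [0.5, 0.1, -0.1]
grip_width: 0.326
grasp_force: 30.0
```

Request:
carry_out([
  {"x": 0,"y": 0,"z": 0,"wx": 0,"wy": 0,"wz": 0,"grip": 0.4},
  {"x": 0,"y": 0,"z": 0,"wx": 0,"wy": 0,"wz": 0,"grip": 0.4},
  {"x": 0,"y": 0,"z": 0,"wx": 0,"wy": 0,"wz": 0,"grip": 0.4},
  {"x": 0,"y": 0,"z": 0,"wx": 0,"wy": 0,"wz": 0,"grip": 0.4},
  {"x": 0,"y": 0,"z": 0,"wx": 0,"wy": 0,"wz": 0,"grip": 0.4},
  {"x": 0,"y": 0,"z": 4,"wx": 0,"wy": 0,"wz": 0,"grip": 0.4},
  {"x": 0,"y": 0,"z": 8,"wx": 0,"wy": 0,"wz": 0,"grip": 0.2},
  {"x": 0,"y": 0,"z": 13,"wx": 0,"wy": 0,"wz": 0,"grip": 0},
  {"x": 1.8,"y": -4,"z": 18,"wx": 0,"wy": 0,"wz": 0,"grip": 0},
  {"x": 1.8,"y": -8,"z": 23,"wx": 0,"wy": 0,"wz": 0,"grip": 0},
  {"x": 1.8,"y": -12,"z": 25,"wx": 0,"wy": 0,"wz": 0,"grip": 0},
  {"x": 1.8,"y": -12,"z": 25,"wx": 0,"wy": 0,"wz": 0,"grip": 0},
  {"x": 1.8,"y": -12,"z": 25,"wx": 0,"wy": 0,"wz": 0,"grip": 0},
  {"x": 1.8,"y": -12,"z": 25,"wx": 0,"wy": 0,"wz": 0,"grip": 0},
])

```text
time_s: 30.1
position: [0.5029, 0.1246, 0.2886]
ee_rot: [-3.142, -0.001, 1.753]
force: [0.1, -0.0, -1.1]
grip_width: 1.0
grasp_force: 0.0
```

```bash
python3 -c "
from h import *
f=grab('wrist','b4');s=env.sense();print(s['position'],s['time_s'])
cv2.imwrite('pics/b4c.png',cv2.resize(f['img'][0:280,180:580],None,fx=2,fy=2)[:,:,::-1])"
```

```text
[0.50231988 0.12503897 0.2876724 ] 30.15
```

View pics/b4c.png

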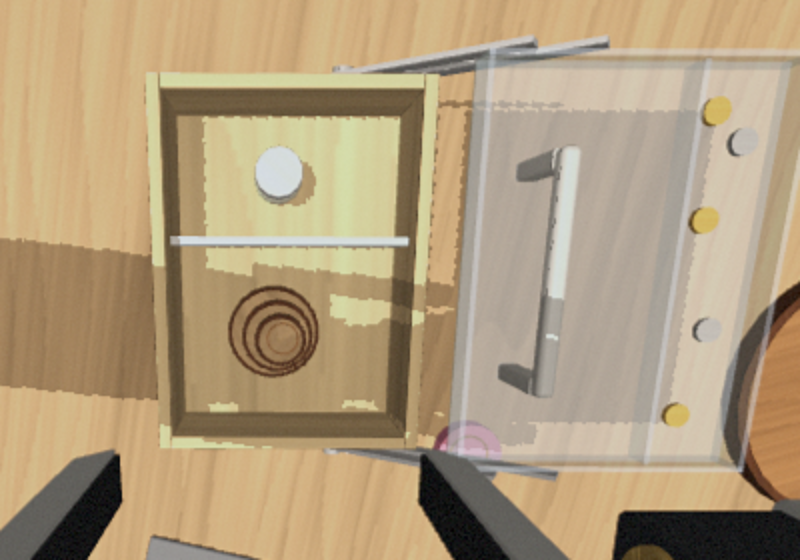

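The jar stands in the narrower compartment at crop (279,172), and the stack is at (278,334) in the wider one. The tray handle is at (555,270) in the crop, where I left it. Regrasping it there.

Request:
carry_out([
  {"x": 5,"y": 3,"z": -1,"wx": 0,"wy": 0,"wz": 0,"grip": 0},
  {"x": 9,"y": 6,"z": -2,"wx": 0,"wy": 0,"wz": 0,"grip": 0},
  {"x": 12.7,"y": 8,"z": -4,"wx": 0,"wy": 0,"wz": 0,"grip": 0},
  {"x": 12.7,"y": 8,"z": -8,"wx": 0,"wy": 0,"wz": 0,"grip": 0},
  {"x": 12.7,"y": 8,"z": -12,"wx": 0,"wy": 0,"wz": 0,"grip": 0},
  {"x": 12.7,"y": 8,"z": -14,"wx": 0,"wy": 0,"wz": 0,"grip": 0},
  {"x": 12.7,"y": 8,"z": -14,"wx": 0,"wy": 0,"wz": 0,"grip": 0.5},
  {"x": 12.7,"y": 8,"z": -14,"wx": 0,"wy": 0,"wz": 0,"grip": 1},
  {"x": 12.7,"y": 8,"z": -14,"wx": 0,"wy": 0,"wz": 0,"grip": 1},
  {"x": 12.7,"y": 8,"z": -14,"wx": 0,"wy": 0,"wz": 0,"grip": 1},
  {"x": 12.7,"y": 8,"z": -14,"wx": 0,"wy": 0,"wz": 0,"grip": 1},
  {"x": 12.7,"y": 8,"z": -14,"wx": 0,"wy": 0,"wz": 0,"grip": 1},
  {"x": 12.7,"y": 8,"z": -14,"wx": 0,"wy": 0,"wz": 0,"grip": 1},
  {"x": 12.7,"y": 8,"z": -14,"wx": 0,"wy": 0,"wz": 0,"grip": 1},
  {"x": 12.7,"y": 8,"z": -14,"wx": 0,"wy": 0,"wz": 0,"grip": 1},
  {"x": 12.7,"y": 8,"z": -14,"wx": 0,"wy": 0,"wz": 0,"grip": 1},
  {"x": 12.7,"y": 8,"z": -14,"wx": 0,"wy": 0,"wz": 0,"grip": 1},
  {"x": 12.7,"y": 8,"z": -14,"wx": 0,"wy": 0,"wz": 0,"grip": 1},
  {"x": 12.7,"y": 8,"z": -14,"wx": 0,"wy": 0,"wz": 0,"grip": 1},
  {"x": 12.7,"y": 8,"z": -14,"wx": 0,"wy": 0,"wz": 0,"grip": 1},
])

```text
time_s: 32.15
position: [0.6299, 0.2044, 0.1488]
ee_rot: [-3.141, 0.0, 1.754]
force: [-1.0, -0.9, 0.2]
grip_width: 0.104
grasp_force: 30.0
```

Run:
```python
import numpy as np
q0=2.22
for q in np.linspace(q0,0,15)[1:]:
    a=10*(np.cos(.35+q0)-np.cos(.35+q)); z=10*(np.sin(.35+q)-np.sin(.35+q0)); print(round(q,2),round(a*np.cos(.183),2),round(a*np.sin(.183),2),round(z,2))
```

```text
2.06 -0.94 -0.17 1.26
1.9 -2.07 -0.38 2.35
1.74 -3.35 -0.62 3.25
1.59 -4.76 -0.88 3.93
1.43 -6.26 -1.16 4.38
1.27 -7.8 -1.44 4.58
1.11 -9.36 -1.73 4.53
0.95 -10.89 -2.01 4.23
0.79 -12.35 -2.29 3.69
0.63 -13.71 -2.54 2.92
0.48 -14.94 -2.76 1.94
0.32 -15.99 -2.96 0.78
0.16 -16.86 -3.12 -0.54
0.0 -17.51 -3.24 -1.98
```

Request:
carry_out([
  {"x": -0.94,"y": -0.17,"z": 1.26,"wx": 0,"wy": 0,"wz": 0,"grip": 1},
  {"x": -2.07,"y": -0.38,"z": 2.35,"wx": 0,"wy": 0,"wz": 0,"grip": 1},
  {"x": -3.35,"y": -0.62,"z": 3.25,"wx": 0,"wy": 0,"wz": 0,"grip": 1},
  {"x": -4.76,"y": -0.88,"z": 3.93,"wx": 0,"wy": 0,"wz": 0,"grip": 1},
  {"x": -6.26,"y": -1.16,"z": 4.38,"wx": 0,"wy": 0,"wz": 0,"grip": 1},
  {"x": -7.8,"y": -1.44,"z": 4.58,"wx": 0,"wy": 0,"wz": 0,"grip": 1},
  {"x": -9.36,"y": -1.73,"z": 4.53,"wx": 0,"wy": 0,"wz": 0,"grip": 1},
  {"x": -10.89,"y": -2.01,"z": 4.23,"wx": 0,"wy": 0,"wz": 0,"grip": 1},
  {"x": -12.35,"y": -2.29,"z": 3.69,"wx": 0,"wy": 0,"wz": 0,"grip": 1},
  {"x": -13.71,"y": -2.54,"z": 2.92,"wx": 0,"wy": 0,"wz": 0,"grip": 1},
  {"x": -14.94,"y": -2.76,"z": 1.94,"wx": 0,"wy": 0,"wz": 0,"grip": 1},
  {"x": -15.99,"y": -2.96,"z": 0.78,"wx": 0,"wy": 0,"wz": 0,"grip": 1},
  {"x": -16.86,"y": -3.12,"z": -0.54,"wx": 0,"wy": 0,"wz": 0,"grip": 1},
  {"x": -17.4,"y": -3.22,"z": -1.7,"wx": 0,"wy": 0,"wz": 0,"grip": 1},
  {"x": -17.5,"y": -3.24,"z": -2,"wx": 0,"wy": 0,"wz": 0,"grip": 1},
  {"x": -17.5,"y": -3.24,"z": -2.2,"wx": 0,"wy": 0,"wz": 0,"grip": 1},
  {"x": -17.5,"y": -3.24,"z": -2.2,"wx": 0,"wy": 0,"wz": 0,"grip": 1},
  {"x": -17.5,"y": -3.24,"z": -2.2,"wx": 0,"wy": 0,"wz": 0,"grip": 1},
])

```text
time_s: 33.95
position: [0.4554, 0.1727, 0.1276]
ee_rot: [3.141, -0.001, 1.754]
force: [-1.0, 2.9, 5.2]
grip_width: 0.102
grasp_force: 30.0
```

Request:
carry_out([
  {"x": 0,"y": 0,"z": -0.15,"wx": 0,"wy": 0,"wz": 0,"grip": 1},
  {"x": 0,"y": 0,"z": -0.3,"wx": 0,"wy": 0,"wz": 0,"grip": 1},
  {"x": 0,"y": 0,"z": -0.3,"wx": 0,"wy": 0,"wz": 0,"grip": 1},
  {"x": 0,"y": 0,"z": -0.3,"wx": 0,"wy": 0,"wz": 0,"grip": 1},
])

```text
time_s: 34.35
position: [0.4555, 0.1727, 0.1273]
ee_rot: [3.141, -0.001, 1.754]
force: [-8.0, 2.1, 21.3]
grip_width: 0.104
grasp_force: 30.0
```

21 N with no motion, so the tray is on the rim. Release, retreat and check.

Request:
carry_out([
  {"x": 0,"y": 0,"z": 0.15,"wx": 0,"wy": 0,"wz": 0,"grip": 0},
  {"x": 0,"y": 0,"z": 0.15,"wx": 0,"wy": 0,"wz": 0,"grip": 0},
  {"x": 0,"y": 0,"z": 0.15,"wx": 0,"wy": 0,"wz": 0,"grip": 0},
  {"x": 0,"y": 0,"z": 0.15,"wx": 0,"wy": 0,"wz": 0,"grip": 0},
  {"x": 0,"y": 0,"z": 0.15,"wx": 0,"wy": 0,"wz": 0,"grip": 0},
  {"x": 0,"y": 0,"z": 4,"wx": 0,"wy": 0,"wz": 0,"grip": 0},
  {"x": 0,"y": 0,"z": 8,"wx": 0,"wy": 0,"wz": 0,"grip": 0},
  {"x": 0,"y": 0,"z": 12,"wx": 0,"wy": 0,"wz": 0,"grip": 0},
  {"x": 0,"y": 4,"z": 16,"wx": 0,"wy": 0,"wz": 0,"grip": 0},
  {"x": -6,"y": 14,"z": 16,"wx": 0,"wy": 0,"wz": 0,"grip": 0},
  {"x": -6,"y": 22,"z": 16,"wx": 0,"wy": 0,"wz": 0,"grip": 0},
  {"x": -6,"y": 22,"z": 16,"wx": 0,"wy": 0,"wz": 0,"grip": 0},
  {"x": -6,"y": 22,"z": 16,"wx": 0,"wy": 0,"wz": 0,"grip": 0},
  {"x": -6,"y": 22,"z": 16,"wx": 0,"wy": 0,"wz": 0,"grip": 0},
])

```text
time_s: 35.75
position: [0.393, 0.3963, 0.2834]
ee_rot: [-3.141, -0.002, 1.76]
force: [0.8, 0.2, 0.2]
grip_width: 0.998
grasp_force: 0.0
```

Run:
```python
from h import *
S=grab('scene','s9');T=grab('top','t9'); s=env.sense(); print(s['time_s'],s['position'],s['force'])
o=load('scene0')
c=lambda f:cv2.resize(f['img'][110:310,120:400],(400,286),interpolation=2)
cv2.imwrite('pics/end.png',np.vstack([np.hstack([c(o),c(S)]),np.hstack([cv2.resize(load('top0')['img'][170:290,200:460],(400,185)),cv2.resize(T['img'][170:290,200:460],(400,185))])])[:,:,::-1])
```

```text
35.85 [0.3945171  0.3923402  0.28322901] [ 0.10218246 -0.25202258 -0.72944776]
```

View pics/end.png

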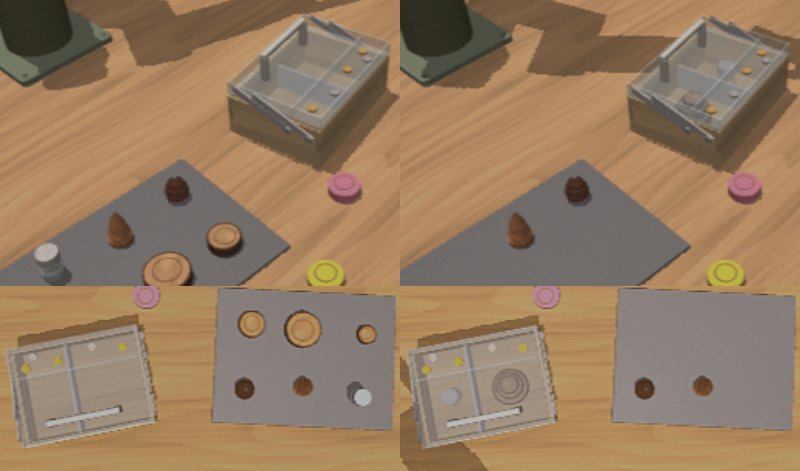

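The tray is back exactly where it started. The stack shows through it at (510,386) and the jar at (450,397) in the crop, and the tree and cone have not moved.

```bash
python3 -c "
from bench import env
print(env.hand_in())"
```

```text
the job is handed in; nothing more can be done
None
```

The job is handed in, with no verdict returned: in the last pictures the slices are stacked large–medium–small in the wider compartment, the jar stands in the narrower one, the tray is pressed down on the box, and the tree and cone are where they were.

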